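# Park the slicer's hand guard on its track

## Robot

A 7-joint arm with a two-finger parallel gripper is mounted at the origin on a cart in front of the work surface, level with it; the furniture and walls round the work are solid. World frame = base frame: x ahead of the robot, y to its left, z up, the work surface at z = 0. Lengths are in mm, angles in rad, forces in N, time in s.
With the tool pointing down it reaches from about 400 to 875 mm from the base axis. Payload 4.4 kg.
Tool frame: the origin (TCP) lies at the very end of the fingers, on their centre line; the grasp point (between the pads) lies 19 mm behind it (ctrl.grasp_offset is the distance from the TCP to the grasp point, in mm); z points along the fingers, y is the line along which they close (so a half turn about z gives the same grasp; the last joint's range is limited). The gripper opens to 85 mm and grips with 20 to 120 N. Pads are 22 mm wide; open, the fingers measure 114 mm over their backs; the gripper's body (76 mm by 85 mm) begins 54 mm behind the grasp point. The pads swing forward as they close: fully open they stand 13 mm farther back than shut.
Start: joints at [1.199, 0.628, 0.038, 1.517, -0.027, 0.996, -0.02], TCP at [195.714, -619.85, 231.313] pointing down, gripper open.
Joint ranges: [-3.06, 3.06], [-0.37, 2.12], [-1.25, 1.32], [0.18, 2.47], [-1.1, 4.24], [0.23, 1.98], [-2.94, 2.94]. Speed limits (rad/s): [2.57, 2.57, 3.14, 3.14, 3.14, 3.14, 3.14].

## Interface

Orientations are given as [roll, pitch, yaw] about the fixed x, y, z axes, in that order (R = Rz(yaw) Ry(pitch) Rx(roll)).
In Python, from cell import status, cams, ctrl gives the robot as it stands.
- The arm moves only by the tool move_arm, never from a script. Its argument "plan" is a list of rows, each a list of 3 entries, a list of its own where there are three numbers: the shift along the world's x, y, z in mm, then the turn, a rotation vector about the world's x, y, z in degrees, then the opening, from 0 (shut) to 1 (fully open). In form: [[[x, y, z], [wx, wy, wz], gripper], ...]. A call has 1 to 10 rows; each row shifts and turns the commanded pose from where the row before left it; what a row does not reach is not made up. A row lasts 1/8 s, in which the tool goes at most 62.5 mm and 10.7 degrees, less where a joint would pass 70% of its speed; a pose out of reach is approached as far as the arm can. A call with a gripper value outside its range is refused whole. The fingers move at their own pace and stop on an object; the grip force is fixed at half the most. Time passes only in rows, so rows that do not move let the fingers close. It gives the time, the measured TCP pose, the force, the opening and the grip force at its end, in the units of the state.
- status.read_state(): the state, without advancing time (a new reading comes with each control period).
- cams.get_image(name): name is "scene" or "top" or "wrist"; returns the picture (400x640x3 uint8, blue, green, red); there is no depth.
- cams.camera_params(name): a dict with "K" (3x3 intrinsics, pixels), "pose" (4x4, takes a point from camera to world coordinates); the wrist camera has in their place "tool_from_camera" (4x4, takes a point from camera to tool coordinates, whose origin is the TCP and whose axes are the flange's). Camera axes: x right, y down, z forward; pixel columns grow to the right and rows downward; lengths in mm; the calibration is good to about 2 mm. A picture is of the moment at which its call begins: read the wrist's pose just before it. camera_params takes no time and is no camera call.
- ctrl.finish_job(): hands the job in; it is judged then, once.
The state is a dict: "clock": time; "qpos": joint angles; "qd": joint speeds; "tau": joint torques, N m; "eef_pos": TCP position; "tool_rot": TCP orientation; "force": force on the tool from outside, world axes, zero at the start; "torque": the same for the moment, N m; "width": finger opening in mm; "gripper_force": force on a finger pad.
Only numpy, scipy, OpenCV 4.12 (cv2) and the standard library are available. Lean on these libraries where they do the work, as an engineer would, in place of code of your own. Each camera call takes 0.05 s, during which the arm holds its last target. There are 200 camera calls.

## Task

Put the slicer away safely: take the hand guard (the one with the rectangular foot), enter it into the slicer's track from the open end so that its foot runs under the two lips, and slide it fully home against the stop, where it covers the blade. Leave the round press where it stands, let go of the guard, and keep the arm clear of the wall cabinet that hangs over the back of the worktop.

Things in the scene. Friction and masses are not known exactly. Their poses are not given: they have to be found in the camera images.
- slicer: white slicer with steel deck, fixed flat on the worktop, 132 (x) by 265 mm (y). Origin at worktop level midway between its side walls, z up. Flat deck, top 10 mm above the worktop, from y = -140 mm (open end, bare runway, robot's right) to the stop face at y = +113 mm (closed end, robot's left). Side walls 104 mm apart inside. Blade flush in the deck near y = +70 mm, no obstacle
- slicer_mouth (a point): mouth of the slicer's track: on the deck, mid-width, at slicer y = -17 mm, same axes; +y leads into the track. From here to the stop a lip on each side overhangs 14 mm inward (slot 76 mm wide), underside 14 mm and top 19 mm above the deck (23 mm at the mouth). Before it, for 40 mm, guides 14 mm above the deck flare to 126 mm apart; the runway before them is open above
- guard: black plastic hand guard, loose, about 0.2 kg: rectangular foot 94 (x) by 90 (y) by 8 mm; neck 46 by 60 mm up to 32 mm; then an upright handle bar 22 mm thick (x), 46 mm long (y), 32 to 79 mm above the underside, to pinch across the 22 mm at 57 mm height. Origin at the centre of the underside, z up. Its y goes along slicer y, either way round; home is slicer x = 0, y = +68, z = 10 mm
- press: bystander: black plastic burger press with the same neck and handle as the guard but a round foot 100 mm across, 8 mm thick. Origin at the centre of its underside, z up. Leave it alone
Mind the look-alikes: they are no part of the job. What is shaped like the guard but blue or green is not meant.

How it is judged (in metres and radians):
On the way:
1. the guard's foot lies on the deck with its front edge under the lips and its rear still short of home: it has entered by the open end (y of guard in the frame of slicer between -0.055 and 0.03 m and x of guard in the frame of slicer between -0.012 and 0.012 m and z of guard in the frame of slicer between 0.006 and 0.02 m), for 0.1 s.
At the end, for the whole second after the job is handed in: the guard lies flat on the slicer's deck (within 5 mm in height), under the lips, within 12 mm of touching the stop, within 12 mm of the track's middle line and 10 degrees of its direction, released and at rest; the press is within 30 mm of where it stood (y of guard in the frame of slicer above 0.056 m and x of guard in the frame of slicer between -0.012 and 0.012 m and z of guard in the frame of slicer between 0.006 and 0.015 m and angle between guard's own z axis and vertical below 0.1 rad and angle between the y axis of guard and the y axis of slicer, either way round below 0.175 rad and linear speed of guard below 0.02 m/s and distance of press from where it was at the start of the episode below 0.03 m).
It fails at once if the round press is moved more than 30 mm (distance of press from where it was at the start of the episode above 0.03 m).
It also fails if it takes over 51 s, if anything falls off the work surface, if the arm or the gripper's body presses on something with over 40 N, if the wrist force passes 120 N, or if a joint passes its speed limit or range.

## Working session

There is one attempt and no reset: what is moved stays moved. The work goes in short steps, Python scripts to look and compute and a tool call to move; the robot and the scene stay as the last step left them, time stands still between calls to the robot, and variables do not carry over. Pictures are saved under pics/ and viewed, at most 10 in all, crops included, and the job is handed in when it is done.

Besides the shell and the picture viewer there is one more tool, called after "Emit:" as name(argument=value, ...), one argument or row to a line, values as JSON. move_arm: Moves the arm, as the interface text tells. Its arguments: {"type":"object","properties":{"plan":{"type":"array","items":{"type":"array"}}},"required":["plan"]}

```bash
mkdir -p pics; python3 - <<'E'
from cell import status,cams,ctrl
import cv2,numpy as np
for n in ["scene","top"]:
    cv2.imwrite(f"pics/{n}0.png",cams.get_image(n)); p=cams.camera_params(n); print(n,np.round(p["K"],1).tolist(),np.round(p["pose"],3).tolist())
print(np.round(cams.camera_params("wrist")["tool_from_camera"],3).tolist(),np.round(cams.camera_params("wrist")["K"],1).tolist())
s=status.read_state();print(s)
E
```

```text
scene [[500.9, 0.0, 317.0], [0.0, 500.9, 204.6], [0.0, 0.0, 1.0]] [[-0.42, -0.491, 0.764, -535.849], [-0.907, 0.249, -0.339, 634.06], [-0.024, -0.835, -0.55, 741.832], [0.0, 0.0, 0.0, 1.0]]
top [[364.4, 0.0, 319.7], [0.0, 364.4, 196.8], [0.0, 0.0, 1.0]] [[0.019, -0.986, 0.165, 277.999], [-1.0, -0.019, -0.002, 179.775], [0.005, -0.165, -0.986, 886.767], [0.0, 0.0, 0.0, 1.0]]
[[0.001, -0.966, -0.259, 65.553], [1.0, 0.0, 0.0, 2.709], [-0.0, -0.259, 0.966, -143.925], [0.0, 0.0, 0.0, 1.0]] [[287.5, 0.0, 314.6], [0.0, 287.5, 202.1], [0.0, 0.0, 1.0]]
{'clock': 0.1, 'qpos': array([ 1.19918719,  0.62926994,  0.03843244,  1.51823308, -0.02698168,
        0.99633307, -0.01998996]), 'qd': array([ 0.00051035, -0.00320599,  0.00097284, -0.0009785 ,  0.00046148,
        0.00149317,  0.0007124 ]), 'tau': array([ 3.59370257e-03, -5.64533830e+01,  1.23081062e+00, -1.93972260e+01,
        1.13515250e-02,  5.40580106e-03, -3.31673027e-05]), 'eef_pos': array([ 195.55674747, -619.30388136,  230.4814446 ]), 'tool_rot': array([-3.13986706e+00,  2.59123869e-05,  3.05839919e-01]), 'force': array([-0.40956836, -0.22545949, -0.67598216]), 'torque': array([-0.02366627, -0.00163253, -0.02344605]), 'gripper_force': 0.0, 'width': 85.53952036406388}
```

View pics/scene0.png

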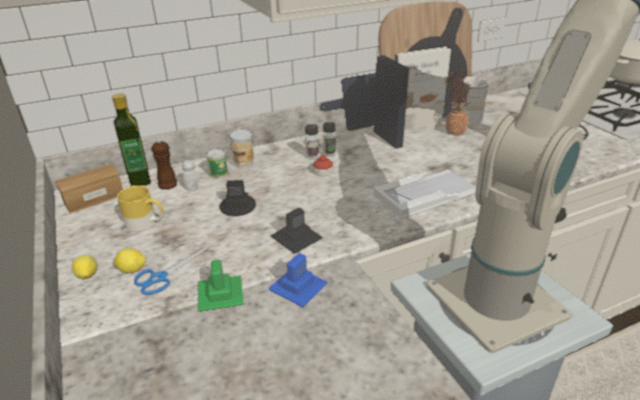

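View pics/top0.png

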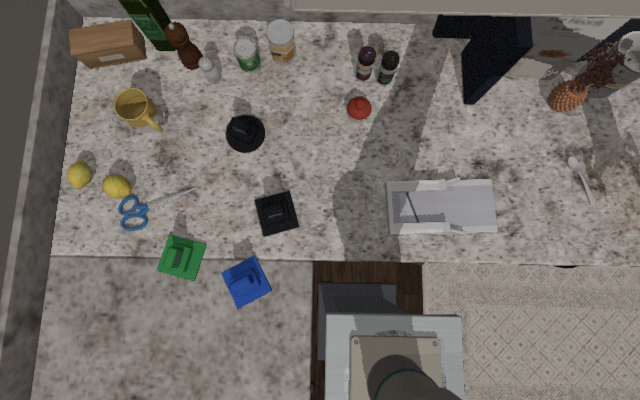

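Candidates: black with rectangular foot at top (277,213), black with round foot (245,133, the press), green (182,258) and blue (246,282). The one at (277,213) fits: it is black and rectangular. The slicer is at (442,207). I'll confirm both in one enlarged crop.

```bash
python3 - <<'E'
import cv2,numpy as np
a=cv2.imread("pics/top0.png")
g=cv2.resize(a[180:245,245:310],(400,400),interpolation=cv2.INTER_CUBIC) 
g=cv2.convertScaleAbs(g,alpha=2.2)
s=cv2.resize(a[170:245,380:505],None,fx=6,fy=6,interpolation=cv2.INTER_CUBIC)
cv2.imwrite("pics/c1.png",cv2.resize(np.hstack([g,cv2.resize(s,(667,400))]),(800,300)))
E
```

```text
(no output)
```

View pics/c1.png

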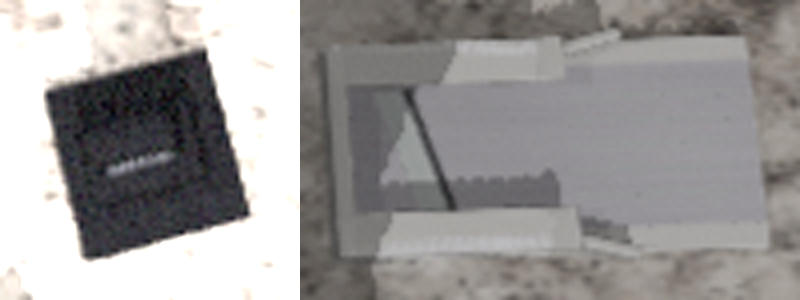

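The crop shows the black rectangular foot with its bar (bright strip at crop (108,170)-(175,155)), so this is the guard. It also shows the slicer: mouth to the right at crop x≈570, lips' inner edges at crop y 85 and 210.

```bash
cat > h.py <<'E'
from cell import status,cams,ctrl
import cv2,numpy as np
from scipy.spatial.transform import Rotation as R
def cam(name,s=None):
    p=cams.camera_params(name); K=np.array(p["K"])
    if name!="wrist": return K,np.array(p["pose"])
    T=np.eye(4);T[:3,:3]=R.from_euler("xyz",s["tool_rot"]).as_matrix();T[:3,3]=s["eef_pos"]
    return K,T@np.array(p["tool_from_camera"])
def back(K,P,uv,z):
    uv=np.atleast_2d(uv).astype(float)
    d=np.c_[uv,np.ones(len(uv))]@np.linalg.inv(K).T@P[:3,:3].T
    t=(z-P[2,3])/d[:,2]
    return P[:3,3]+d*t[:,None]
def proj(K,P,X):
    c=(np.atleast_2d(X)-P[:3,3])@P[:3,:3]; u=c@K.T
    return u[:,:2]/u[:,2:]
E
python3 - <<'E'
from h import *
K,P=cam("top")
g=np.array([[47,92],[207,48],[250,213],[85,260]])*65/300+[245,180]-.5
c=back(K,P,g,8);print("guard",c.round(),c.mean(0).round(1),np.linalg.norm(c-np.roll(c,-1,0),axis=1).round(1))
for a,b in ((0,1),(3,2),(1,2),(0,3)):
    d=c[b]-c[a];print(np.degrees(np.arctan2(d[1],d[0])).round(1))
S=lambda x:(np.array(x)-[300,0])/4+[380,170]-.5
print("slicer deck corners runway",back(K,P,S([[748,62],[763,220]]),10).round(1))
print("outline@20",back(K,P,S([[333,42],[340,255],[768,247],[745,38]]),20).round(1))
print("lip inner",back(K,P,S([[410,86],[560,82],[400,211],[575,208]]),31).round(1))
print("press",back(K,P,[[245,133]],20).round())
E
```

```text
guard [[415. 336.   8.]
 [441. 253.   8.]
 [353. 227.   8.]
 [327. 312.   8.]] [384.2 282.3   8. ] [87.5 90.8 89.  91.2]
-73.2
-73.0
-163.8
-164.8
slicer deck corners runway [[ 462.2 -243.9   10. ]
 [ 365.  -247.2   10. ]]
outline@20 [[ 467.6   13.3   20. ]
 [ 338.4   10.7   20. ]
 [ 348.  -244.3   20. ]
 [ 475.  -238.1   20. ]]
lip inner [[ 439.2  -30.4   31. ]
 [ 443.4 -120.2   31. ]
 [ 364.2  -22.9   31. ]
 [ 367.9 -126.2   31. ]]
press [[580. 366.  20.]]
```

Emit:
move_arm(
  plan=[
    [[25,50,5],[0,0,7],1],
    [[25,50,5],[0,0,7],1],
    [[25,50,5],[0,0,7],1],
    [[25,50,5],[0,0,7],1],
    [[20,50,5],[0,0,7],1],
    [[20,50,5],[0,0,7],1],
    [[20,50,0],[0,0,7],1],
    [[20,50,0],[0,0,7],1],
    [[15,50,0],[0,0,7],1],
    [[15,50,0],[0,0,7],1],
  ],
)

```text
clock: 1.35
eef_pos: [405.9, -118.2, 261.3]
tool_rot: [3.142, 0.0, 1.531]
force: [0.7, -0.1, 0.4]
width: 85.3
gripper_force: 0.0
```

Emit:
move_arm(
  plan=[
    [[0,30,0],[0,0,4],1],
    [[0,0,0],[0,0,0],1],
    [[0,0,0],[0,0,0],1],
  ],
)

```text
clock: 1.72
eef_pos: [405.5, -90.7, 261.2]
tool_rot: [-3.141, 0.0, 1.596]
force: [0.0, 0.0, -0.3]
width: 85.6
gripper_force: 0.0
```

```bash
python3 - <<'E'
from h import *
s=status.read_state(); print(s["eef_pos"],s["tool_rot"],s["qpos"])
im=cams.get_image("wrist"); cv2.imwrite("pics/w1.png",im)
import pickle; pickle.dump(s,open("w1.pkl","wb"))
K,P=cam("wrist",s); print(P[:3,3].round())
E
```

```text
[405.49694899 -90.65576549 261.18347026] [-3.14117544e+00  4.53894137e-04  1.59594495e+00] [ 4.88597691e-01  2.74364063e-01 -4.23137712e-01  2.07914604e+00
  1.53793897e-01  8.17525938e-01 -9.82951519e-04]
[405. -28. 405.]
```

View pics/w1.png

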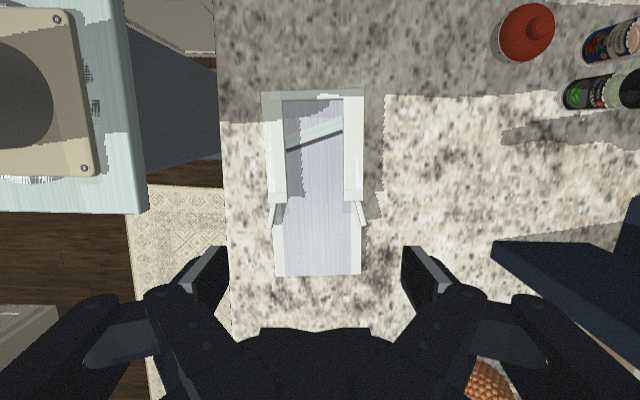

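The slicer is seen whole: closed end at row ~90, lips' ends (mouth) at row ~200, runway end at row ~275. I'll enlarge it for exact pixels.

```bash
python3 - <<'E'
import cv2
a=cv2.imread("pics/w1.png")[82:282,245:385]
b=cv2.resize(a,None,fx=4,fy=3,interpolation=cv2.INTER_CUBIC)
for i in range(0,560,80): cv2.putText(b,str(245+i//4),(i,10),0,.35,(0,0,255)); cv2.line(b,(i,0),(i,6),(0,0,255))
for i in range(30,600,60): cv2.putText(b,str(82+i//3),(0,i),0,.35,(0,0,255)); cv2.line(b,(0,i),(8,i),(0,0,255))
cv2.imwrite("pics/c2.png",b)
E
```

```text
(no output)
```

View pics/c2.png

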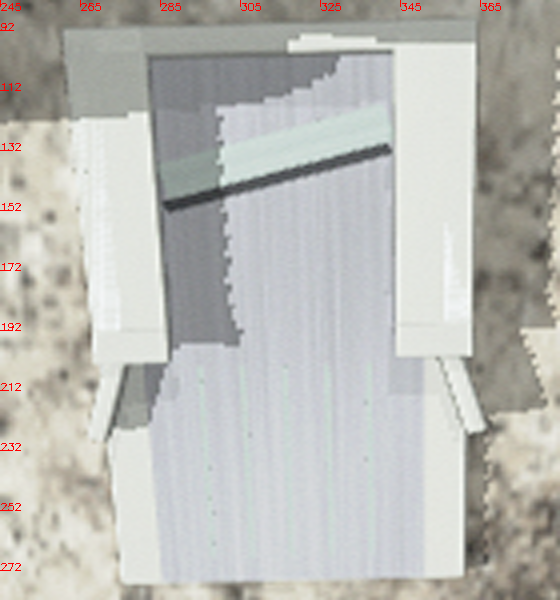

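```bash
python3 - <<'E'
from h import *
import pickle
from scipy.optimize import least_squares
s=pickle.load(open("w1.pkl","rb"));K,P=cam("wrist",s)
# crop px, model (z). left in image = robot side = -x
c=np.array([[149,56],[394,52],[166,335],[397,330],[167,360],[397,355],[122,583],[463,577]],float)
uv=c/[4,3]+[245,82]-.5
names="stopL stopR lipL lipR mouthL mouthR endL endR".split()
zs=[29,29,29,29,33,33,10,10]
for n,u,z in zip(names,uv,zs): print(n,back(K,P,u,z)[0].round(1))
M=np.array([[-38,113,29],[38,113,29],[-38,-17,33],[38,-17,33]])
U=uv[[0,1,4,5]]
def W(p,M=M):
    return np.c_[R.from_euler("z",p[2]).apply(M)[:,:2]+p[:2],M[:,2]]
r=least_squares(lambda p:(proj(K,P,W(p))-U).ravel(),[405,-112,0.03])
p=r.x;print(p,np.degrees(p[2]),r.fun.round(1))
print("guard home",W(p,np.array([[0,68,10]])),"entry",W(p,np.array([[0,-102,10]])))
print("reproj end y=-140 x±66,52",(proj(K,P,W(p,np.array([[-66,-140,10],[66,-140,10],[-52,-140,10]])))).round(1),uv[6:])
E
```

```text
stopL [363.4   0.5  29. ]
stopR [439.   4.  29.]
lipL [ 368.6 -117.6   29. ]
lipR [ 446.  -113.3   29. ]
mouthL [ 369.3 -128.1   33. ]
mouthR [ 446.2 -123.8   33. ]
endL [ 349.9 -252.4   10. ]
endR [ 480.  -245.7   10. ]
[ 4.06920489e+02 -1.09937002e+02  5.09995936e-02] 2.922061468596526 [-0.1 -0.4  0.1 -0.8  0.4  0.6 -0.4  0.9]
guard home [[403.45402011 -42.0254153   10.        ]] entry [[ 412.12019315 -211.80438174   10.        ]]
reproj end y=-140 x±66,52 [[273.8 276.2]
 [360.2 274.2]
 [283.  276. ]] [[275.         275.83333333]
 [360.25       273.83333333]]
```

Emit:
move_arm(
  plan=[
    [[5,45,0],[0,0,0],1],
    [[5,45,0],[0,0,0],1],
    [[0,45,0],[0,0,3],1],
    [[0,45,0],[0,0,3],1],
    [[-5,45,0],[0,0,3],1],
    [[-10,45,-10],[0,0,3],1],
    [[-10,50,-10],[0,0,3],1],
    [[-6,50,-10],[0,0,0],1],
    [[0,0,0],[0,0,0],1],
    [[0,0,0],[0,0,0],1],
  ],
)

```text
clock: 3.02
eef_pos: [385.3, 278.6, 230.9]
tool_rot: [-3.141, 0.001, 1.857]
force: [0.5, 0.2, 0.2]
width: 85.1
gripper_force: 0.0
```

```bash
python3 - <<'E'
from h import *
import pickle
s=status.read_state(); print(s["eef_pos"],s["tool_rot"],s["qpos"].round(2))
im=cams.get_image("wrist"); cv2.imwrite("pics/w2.png",im); pickle.dump(s,open("w2.pkl","wb"))
K,P=cam("wrist",s)
print(proj(K,P,[[384,282,8],[384,282,79]]).round())
g=im.max(2); m=(g<70).astype(np.uint8)
n,l,st,ce=cv2.connectedComponentsWithStats(m)
for i in range(1,n):
    if st[i,4]>500: print(st[i],ce[i].round())
u=proj(K,P,[[384,282,8]])[0].astype(int); 
cv2.imwrite("pics/c3.png",cv2.convertScaleAbs(cv2.resize(im[u[1]-75:u[1]+75,u[0]-80:u[0]+80],None,fx=4,fy=4,interpolation=cv2.INTER_CUBIC),alpha=2)); print("crop origin",u-[80,75])
E
```

```text
[385.29998365 278.64889813 230.91370682] [-3.14062281e+00  1.35543398e-03  1.85716809e+00] [-0.28  0.43 -0.56  1.98  0.31  0.82 -0.73]
[[314. 172.]
 [314. 183.]]
[ 446  111  102   79 5286] [490. 151.]
[ 278  137   74   69 4916] [315. 171.]
[603 182  37  41 856] [622. 200.]
[    0   223   640   177 52744] [316. 348.]
crop origin [234  97]
```

View pics/c3.png

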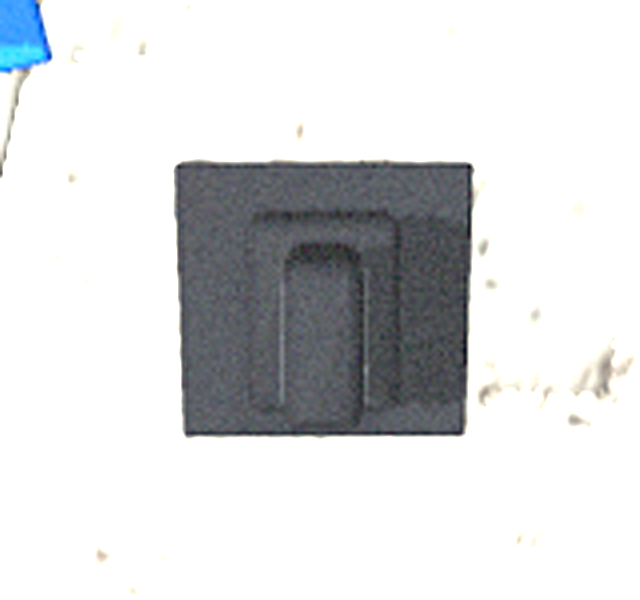

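The guard sits square to the tool. Its foot corners are at crop (177,163), (471,163), (464,435), (185,435), and the bar runs along the image columns at crop x≈322.

```bash
python3 - <<'E'
from h import *
import pickle
from scipy.optimize import least_squares
s=pickle.load(open("w2.pkl","rb"));K,P=cam("wrist",s)
U=np.array([[177,163],[471,163],[464,435],[185,435]])/4+[234,97]-.5
print(back(K,P,U,8).round(1))
M=np.array([[-47,45,8],[47,45,8],[47,-45,8],[-47,-45,8]])
W=lambda p,M=M:np.c_[R.from_euler("z",p[2]).apply(M)[:,:2]+p[:2],M[:,2]]
r=least_squares(lambda p:(proj(K,P,W(p))-U).ravel(),[384,282,.28]);print(r.x,np.degrees(r.x[2]),r.fun.round(1))
print("tool yaw",np.degrees(s["tool_rot"][2]))
print("bar top px crop",(proj(K,P,W(r.x,np.array([[-11,23,79],[11,23,79],[11,-23,79],[-11,-23,79]])))-[234,97])*4)
E
```

```text
[[327.9 311.2   8. ]
 [415.7 337.1   8. ]
 [441.2 252.8   8. ]
 [352.5 226.7   8. ]]
[3.84336731e+02 2.81793410e+02 2.87781733e-01] 16.48867872948029 [-1.  -0.7  1.  -0.7  0.5  0.8 -0.6  0.9]
tool yaw 106.40789316262297
bar top px crop [[279.21618082 257.67698244]
 [364.95823021 257.60289474]
 [363.43987076 430.23770418]
 [281.05623249 430.30309715]]
```

Emit:
move_arm(
  plan=[
    [[-1,3,-40],[0,0,0],1],
    [[0,0,-45],[0,0,0],1],
    [[0,0,-45],[0,0,0],1],
    [[0,0,-35],[0,0,0],1],
    [[0,0,-15],[0,0,0],1],
    [[0,0,-12],[0,0,0],1],
    [[0,0,0],[0,0,0],1],
    [[0,0,0],[0,0,0],1],
  ],
)

```text
clock: 4.08
eef_pos: [384.4, 283.1, 40.0]
tool_rot: [3.14, -0.0, 1.858]
force: [0.6, 0.8, 1.3]
width: 85.1
gripper_force: 0.0
```

Emit:
move_arm(
  plan=[
    [[0,0,0],[0,0,0],0],
    [[0,0,0],[0,0,0],0],
    [[0,0,0],[0,0,0],0],
    [[0,0,0],[0,0,0],0],
    [[0,0,0],[0,0,0],0],
    [[0,0,0],[0,0,0],0],
    [[0,0,0],[0,0,0],0],
    [[0,0,0],[0,0,0],0],
  ],
)

```text
clock: 5.08
eef_pos: [383.7, 283.2, 39.6]
tool_rot: [3.141, 0.0, 1.859]
force: [-0.6, -0.5, 5.0]
width: 21.4
gripper_force: 59.5
```

Emit:
move_arm(
  plan=[
    [[0,0,20],[0,0,0],0],
    [[0,0,30],[0,0,0],0],
    [[3,-20,30],[0,0,0],0],
    [[5,-35,0],[0,0,-2],0],
    [[5,-40,0],[0,0,-2],0],
    [[5,-40,0],[0,0,-2],0],
    [[5,-40,0],[0,0,-2],0],
    [[5,-40,0],[0,0,-2],0],
    [[0,-40,0],[0,0,-2],0],
    [[0,-40,0],[0,0,-1.6],0],
  ],
)

```text
clock: 6.32
eef_pos: [411.3, -13.2, 118.9]
tool_rot: [-3.141, -0.0, 1.621]
force: [0.3, -0.2, -3.2]
width: 21.2
gripper_force: 59.2
```

Emit:
move_arm(
  plan=[
    [[0,-40,0],[0,0,0],0],
    [[0,-40,0],[0,0,0],0],
    [[0,-40,0],[0,0,0],0],
    [[0,-40,0],[0,0,0],0],
    [[0,-25,0],[0,0,0],0],
    [[0,-13,0],[0,0,0],0],
    [[0,0,0],[0,0,0],0],
    [[0,0,0],[0,0,0],0],
  ],
)

```text
clock: 7.32
eef_pos: [411.8, -208.4, 119.2]
tool_rot: [-3.141, -0.001, 1.624]
force: [-0.1, 0.2, -2.8]
width: 21.4
gripper_force: 59.2
```

```bash
python3 - <<'E'
from h import *
import pickle
s=status.read_state(); print(s["eef_pos"],s["tool_rot"],np.degrees(s["tool_rot"]),s["qpos"].round(2),s["width"],s["force"])
im=cams.get_image("wrist"); pickle.dump(s,open("w3.pkl","wb"))
cv2.imwrite("pics/w3.png",im)
E
```

```text
[ 411.7513765  -208.36545659  119.23454397] [-3.14142487e+00 -9.95288191e-04  1.62372100e+00] [-1.79990387e+02 -5.70258127e-02  9.30323604e+01] [ 0.74  0.59 -0.48  2.13  0.52  0.54 -0.08] 21.433226668262012 [-0.12127147  0.17933052 -2.77617755]
```

View pics/w3.png

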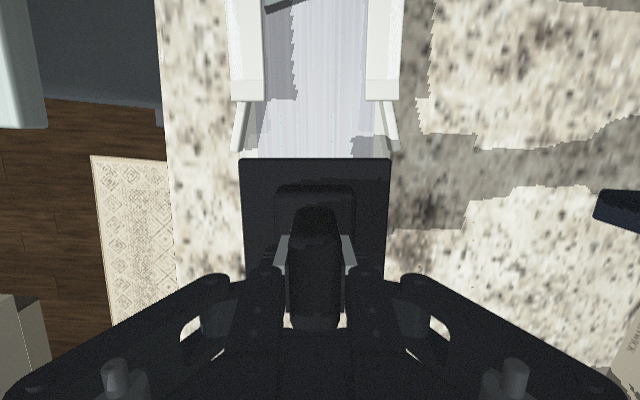

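The guard is held square: foot front corners at (238,158) and (392,158), mouth lip inner corners at (265,100) and (366,100).

```bash
python3 - <<'E'
from h import *
import pickle
s=pickle.load(open("w3.pkl","rb"));K,P=cam("wrist",s)
f=back(K,P,[[238,158],[392,158]],s["eef_pos"][2]-39.6+8);m=back(K,P,[[265,100],[366,100]],33)
print(f,np.linalg.norm(f[1]-f[0]),m,np.linalg.norm(m[1]-m[0]))
p=np.array([406.92,-109.94]);Rm=R.from_euler("z",-.051).as_matrix()[:2,:2]
for q in (f,m): print(((q[:,:2]-p)@Rm.T).round(1))
E
```

```text
[[ 363.67394582 -167.36136454   87.63454397]
 [ 457.06321969 -162.3712769    87.63454397]] 93.52249701895518 [[ 370.65875542 -129.3159798    33.        ]
 [ 446.99760874 -125.22893907   33.        ]] 76.44818133049888
[[-46.1 -55.1]
 [ 47.4 -54.9]]
[[-37.2 -17.5]
 [ 39.2 -17.3]]
```

Emit:
move_arm(
  plan=[
    [[0,0,-25],[0,0,0],0],
    [[0,0,-25],[0,0,0],0],
    [[0,0,-12],[0,0,0],0],
    [[0,0,-6],[0,0,0],0],
    [[0,0,0],[0,0,0],0],
    [[0,0,0],[0,0,0],0],
  ],
)

```text
clock: 8.12
eef_pos: [412.2, -210.0, 51.9]
tool_rot: [3.141, 0.0, 1.622]
force: [0.6, -0.1, -3.4]
width: 21.6
gripper_force: 59.1
```

Emit:
move_arm(
  plan=[
    [[-0.5,10,0],[0,0,0],0],
    [[-0.5,10,0],[0,0,0],0],
    [[-0.5,10,0],[0,0,0],0],
    [[-0.5,10,0],[0,0,0],0],
    [[-0.5,8,0],[0,0,0],0],
    [[-0.5,8,0],[0,0,0],0],
    [[-0.5,8,0],[0,0,0],0],
    [[0,8,0],[0,0,0],0],
    [[0,0,0],[0,0,0],0],
  ],
)

```text
clock: 9.25
eef_pos: [408.3, -137.1, 51.3]
tool_rot: [3.142, -0.0, 1.623]
force: [0.4, -0.5, -2.2]
width: 21.6
gripper_force: 59.1
```

Emit:
move_arm(
  plan=[
    [[-0.5,12,-0.5],[0,0,0],0],
    [[-0.5,12,0],[0,0,0],0],
    [[-0.5,12,0],[0,0,0],0],
    [[-1,12,0],[0,0,0],0],
    [[-0.5,12,0],[0,0,0],0],
    [[-0.5,12,0],[0,0,0],0],
    [[-0.5,12,0],[0,0,0],0],
    [[-0.5,6,0],[0,0,0],0],
    [[0,0,0],[0,0,0],0],
  ],
)

```text
clock: 10.38
eef_pos: [403.6, -47.3, 50.9]
tool_rot: [-3.142, -0.0, 1.623]
force: [0.4, -0.4, -2.9]
width: 21.5
gripper_force: 59.2
```

Emit:
move_arm(
  plan=[
    [[0,2,0],[0,0,0],0],
    [[0,2,0],[0,0,0],0],
    [[0,2,0],[0,0,0],0],
    [[0,0,0],[0,0,0],0],
  ],
)

```text
clock: 10.88
eef_pos: [403.7, -41.8, 50.8]
tool_rot: [-3.142, -0.0, 1.622]
force: [0.3, -0.2, -2.8]
width: 21.7
gripper_force: 59.2
```

Emit:
move_arm(
  plan=[
    [[0,1,0],[0,0,0],0],
    [[0,1,0],[0,0,0],0],
    [[0,0,-1],[0,0,0],0],
    [[0,0,0],[0,0,0],0],
  ],
)

```text
clock: 11.38
eef_pos: [403.7, -40.9, 49.8]
tool_rot: [-3.141, 0.001, 1.621]
force: [0.7, -4.4, -1.1]
width: 21.3
gripper_force: 59.5
```

The guard touches the stop and rests on the deck. Now release and retreat upward.

Emit:
move_arm(
  plan=[
    [[0,0,0],[0,0,0],1],
    [[0,0,0],[0,0,0],1],
    [[0,0,0],[0,0,0],1],
    [[0,0,0],[0,0,0],1],
    [[0,0,0],[0,0,0],1],
    [[0,0,0],[0,0,0],1],
    [[0,0,20],[0,0,0],1],
    [[0,0,40],[0,0,0],1],
    [[0,0,60],[0,0,0],1],
    [[0,0,60],[0,0,0],1],
  ],
)

```text
clock: 12.62
eef_pos: [403.0, -39.7, 231.4]
tool_rot: [-3.14, -0.001, 1.622]
force: [1.3, -1.0, -0.8]
width: 85.3
gripper_force: 0.0
```

Emit:
move_arm(
  plan=[
    [[0,0,20],[0,0,0],1],
    [[0,0,0],[0,0,0],1],
    [[0,0,0],[0,0,0],1],
  ],
)

```text
clock: 13.0
eef_pos: [402.9, -40.1, 249.0]
tool_rot: [-3.14, 0.0, 1.621]
force: [-1.1, -0.4, -0.8]
width: 85.7
gripper_force: 0.0
```

```bash
python3 - <<'E'
from h import *
s=status.read_state(); im=cams.get_image("wrist"); K,P=cam("wrist",s)
Rm=R.from_euler("z",.051)
M=np.array([[-11,91,89],[11,91,89],[11,45,89],[-11,45,89],[-38,23,18],[38,23,18]]);W=Rm.apply(M)+[406.9,-109.9,0]
u=proj(K,P,W);print(s["eef_pos"],u.round())
c=im[40:290,200:440];c=cv2.resize(cv2.convertScaleAbs(c,alpha=1.5),None,fx=2.4,fy=2.4)
for q in u: cv2.circle(c,tuple(((q-[200,40])*2.4).astype(int)),2,(0,0,255),-1)
cv2.imwrite("pics/w4.png",c)
E
```

```text
[402.90861229 -40.11475536 249.0063078 ] [[304. 166.]
 [325. 166.]
 [324. 207.]
 [304. 207.]
 [287. 208.]
 [343. 208.]]
```

View pics/w4.png

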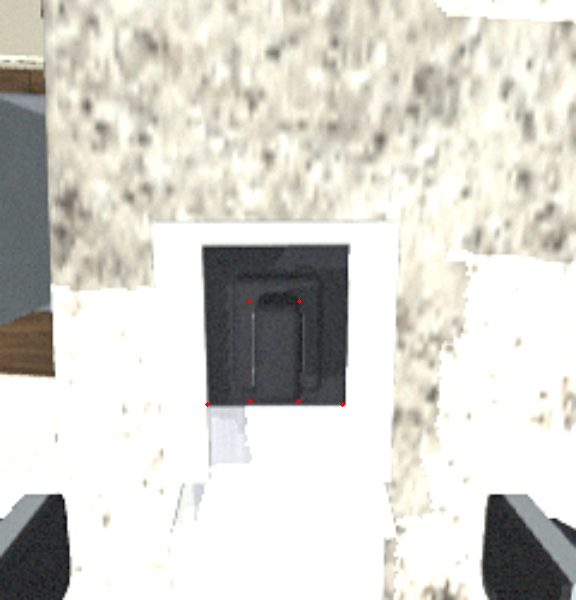

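The guard is home. It lies under both lips against the stop, and its rear edge (crop row 404) falls on the predicted home marks, about 1 mm off centre.

```bash
python3 -c "
from cell import ctrl; print(ctrl.finish_job())"
```

```text
the job is handed in; nothing more can be done
None
```

The guard is home in the slicer's track, under both lips and against the stop, and it has been released; the press was never touched, the arm stayed clear of the cabinet, and the job was handed in at about 13 s, with no verdict returned.

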